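Dial open the workshop key safe

ROBOT

A 6-joint arm with a two-finger parallel gripper is mounted at the origin on the work surface. World frame = base frame: x ahead of the robot, y to its left, z up, the work surface at z = 0. Lengths are in m, angles in degrees, forces in N, time in s.
With the tool pointing down it reaches from about 0.25 to 0.725 m from the base axis. Payload 9.7 kg.
Tool frame: the origin (TCP) lies midway between the tips of the shut fingers; the grasp point (between the pads) lies 19 mm behind it (bot.pinch_z is the distance from the TCP to the grasp point, in m); z points along the fingers, y is the line along which they close (so a half turn about z gives the same grasp; the last joint's range is limited). The gripper opens to 85 mm and grips with 20 to 120 N. Pads are 22 mm wide; open, the fingers measure 114 mm over their backs; the gripper's body (76 mm by 85 mm) begins 54 mm behind the grasp point. The pads swing forward as they close: fully open they stand 13 mm farther back than shut.
Start: joints at [70.474, 4.979, 10.078, 95.1, 0, 90], TCP at [0.184, 0.518, 0.231] pointing down, gripper open.
Joint ranges: [-179.16, 179.16], [-48.56, 103.87], [-65.8, 70.77], [-126.05, 130.52], [-82.76, 87.17], [-180, 180]. Speed limits (degrees/s): [127.2, 127.2, 147.25, 180, 180, 180].

INTERFACE

Orientations are given as [roll, pitch, yaw] about the fixed x, y, z axes, in that order (R = Rz(yaw) Ry(pitch) Rx(roll)).
In Python, from workcell import sensors, camera, camera_params, ticket, bot gives the robot as it stands.
- The arm moves only by the shell command python3 -m jog 'ROWS' [FORCE]. ROWS is JSON, a list that holds one entry, the list of rows, each a list of 5 numbers: the shift along the world's x, y, z in units of 50 mm (1.0 is 50 mm), then the turn about the world's z in units of 5 degrees (1.0 is 5 degrees), then the opening, from 0 (shut) to 1 (fully open). In form: [[[tx, ty, tz, yaw, grip], ...]]. A call has 1 to 8 rows; each row shifts and turns the commanded pose from where the row before left it; what a row does not reach is not made up. A row lasts 1/10 s, in which the tool goes at most 50 mm and 8.59 degrees, less where a joint would pass 70% of its speed; a pose out of reach is approached as far as the arm can. A call is refused whole if a number of a shift passes 1 or a number of a turn 1, either way. A call with a gripper value outside its range is refused whole. The fingers move at their own pace and stop on an object; FORCE is the grip in N (left out, the last holds). Time passes only in rows, so rows that do not move let the fingers close. It gives the time, the measured TCP pose, the force, the opening and the grip force at its end, in the units of the state.
- sensors.get_obs(): the state, without advancing time (a new reading comes with each control period).
- camera(name): name is "scene" or "top" or "wrist"; returns the picture (480x640x3 uint8, blue, green, red); there is no depth.
- camera_params(name): a dict with "fx", "fy", "cx", "cy" (pixels), "k1" (the pictures are not rectified: a ray, as slopes to the right and down, at radius r is drawn at 1 + k1 r^2 times it, then the intrinsics apply), "T" (4x4, takes a point from camera to world coordinates); the wrist camera has in their place "tool_from_camera" (4x4, takes a point from camera to tool coordinates, whose origin is the TCP and whose axes are the flange's). Camera axes: x right, y down, z forward; pixel columns grow to the right and rows downward; lengths in m; the calibration is good to about 2 mm. A picture is of the moment at which its call begins: read the wrist's pose just before it. camera_params takes no time and is no camera call.
- ticket.job_done(): hands the job in; it is judged then, once.
The state is a dict: "time": time; "q": joint angles; "qd": joint speeds; "joint_efforts": joint torques, N m; "ee_pos": TCP position; "tcp_rot": TCP orientation; "wrist_force": force on the tool from outside, world axes, zero at the start; "torque": the same for the moment, N m; "opening": finger opening in m; "grasp_force": force on a finger pad.
Only numpy, scipy, OpenCV 4.12 (cv2) and the standard library are available. Lean on these libraries where they do the work, as an engineer would, in place of code of your own. Each camera call takes 0.05 s, during which the arm holds its last target. There are 200 camera calls.

TASK

Open the key safe on the bench: turn its dial right to 30 right of zero, then left to 50 left of zero, then slowly right again until you feel the lock's catch drop and hold the dial, somewhere around 25 left, and do not force the dial against the catch. Then slide the hatch fully open and let go, leaving the other things on the bench and on the safe where they are.

Things in the scene. Friction and masses are not known exactly. Their poses are not given: they have to be found in the camera images.
- safe: key safe: dark steel box fixed to the bench, 220 (its x) by 400 (its y) by 100 mm tall. Its flat top (deck) carries the dial on its +y half, the hatch on its -y half. Origin: centre of its underside, on the bench; its -x side faces the robot at yaw 0; its yaw differs by up to 0.3 rad. Aluminium rails 9 mm high run along both ends of the hatch.
- dial_grip (a point): centre of the dial's black grip bar, on the dial's upright axis, 134 mm above the bench, 115 mm to +y of the safe's centre. Bar 52 long (along this point's x), 14 wide, 32 mm tall: top 146, foot 114 mm above the bench. It stands on an aluminium disc of 76 mm diameter, top 114 mm above the bench. A white pointer on the disc at the bar's +x end shows the dial's setting.
- scale_zero (a point): middle of the zero tick on the deck, 51 mm to the safe's +x side of the dial's axis. White ticks every 10 degrees go round the dial from 40 right to 70 left; zero is the broad long one, the two other long ones are 30 right and 50 left.
- dial (a joint): dial angle, rad: 0 with the pointer at the zero tick, growing as it turns left (anticlockwise from above); 50 left = +0.873, 30 right = -0.524. Starts 10 to 30 left; end stops at 45 right and 75 left. Turns with 0.05 to 0.1 N m. Right to 30 clears the lock; left to 50 sets its first wheel, good to 6 degrees (if passed, clear and start again).
- catch (a joint): drop of the lock's hidden spring catch, m: 0 locked, 0.009 dropped. Turning right after 50 left, it drops by itself when the second wheel comes under it; where that is has worn: anywhere from 9 to 39 left. It then holds the dial: after 3 to 8 degrees of play the dial meets a springy stop either way.
- strain (a joint): sideways bend of the catch by the dial, rad: 0 unloaded; springy, 8 N m of dial torque per rad. While the catch rubs on the wheels it reads up to 0.01. Beyond 0.05 rad either way (about 0.4 N m on the dial) the lock is forced and damaged.
- hatch_grip (a point): centre of the hatch's black grip bar, 124 mm above the bench; the bar is 70 mm long (along the safe's x), 14 mm wide (along its y), 34 mm tall (top 138 mm, foot 104 mm above the bench). The hatch is a flat steel plate 150 x 110 x 4 mm lying on the deck.
- hatch (a joint): hatch travel in m: 0 shut, 0.09 fully open at its end stop; it slides towards the safe's -y side with 2 to 3 N and stays where it is left. It is held shut until the catch has dropped.
- socket: loose steel spanner socket, 22 mm diameter, 28 mm tall, standing on the safe's deck at the corner behind the dial. To be left alone. Origin at the centre of its underside.
- filler_tin: loose filler tin, 84 mm diameter, 95 mm tall. To be left alone. Origin at the centre of its underside.
- tape: loose roll of tape lying flat, 96 mm outside, 24 mm high. To be left alone. Origin at the centre of its underside.
- sanding_block: loose cork sanding block 120 x 65 x 35 mm. To be left alone. Origin at the centre of its underside.
- wrench: loose spanner lying flat, about 190 mm long. To be left alone. Origin at the centre of its underside.
- putty_knife: loose putty knife lying flat, about 280 mm long. To be left alone. Origin at the centre of its underside.
- bolt_bin: loose open plastic bin 130 x 100 x 55 mm. To be left alone. Origin at the centre of its underside.

How it is judged (in metres and radians):
On the way, in this order (a step that is already met when the one before it is completed fails the run):
1. the dial has been turned right to 30 right of zero (within 6 degrees, or beyond) (value of joint dial below -0.418879 rad), for 0.05 s.
2. then the dial has been turned left to 50 left of zero (within 6 degrees) (value of joint dial above 0.767945 rad), for 0.05 s.
3. then, turning right, the catch has dropped (value of joint catch above 0.006 m and value of joint dial below 0.733038 rad and value of joint hatch below 0.01 m), for 0.2 s.
At the end, for the whole second after the job is handed in: The hatch is open by at least 80 of its 90 mm and at rest, and the catch is still dropped by more than 6 mm (value of joint hatch above 0.08 m and value of joint catch above 0.006 m and velocity of joint hatch below 0.01 m/s); the robot touches nothing.
It fails at once if the dial is forced: the catch is bent sideways by more than 0.05 rad (value of joint strain above 0.05 rad or value of joint strain below -0.05 rad).
It fails at once if another thing on the bench or safe is moved by more than 20 mm (distance of any of socket, filler_tin, tape, sanding_block, wrench, putty_knife, bolt_bin from where it was at the start of the episode above 0.02 m).
It also fails if it takes over 72 s, if anything falls off the work surface, if the arm or the gripper's body presses on something with over 40 N, if the wrist force passes 120 N, or if a joint passes its speed limit or range.

## Working session

There is one attempt and no reset: what is moved stays moved. The work goes in short steps, Python scripts to look and compute and a shell command to move; the robot and the scene stay as the last step left them, time stands still between calls to the robot, and variables do not carry over. Pictures are saved under pics/ and viewed, at most 10 in all, crops included, and the job is handed in when it is done.

```bash
ls; mkdir -p pics
python3 - <<'E'
from workcell import sensors,camera,camera_params,bot
import cv2
print(sensors.get_obs()); print(bot.pinch_z)
for n in("top","scene"):
    cv2.imwrite(f"pics/{n}0.png",camera(n)); print(n,camera_params(n))
print(camera_params("wrist"))
E
```

```text
pics
{'time': 0.0, 'q': array([7.04728655e+01, 5.01119014e+00, 1.00310077e+01, 9.51009955e+01,
       1.07117122e-04, 8.99999416e+01]), 'qd': array([ 0.02056224,  0.07349691,  0.07109686,  0.07002401, -0.01082429,
       -0.06860308]), 'joint_efforts': array([-1.90510662e-03, -5.20386636e+01,  4.64803720e+01,  1.65054621e-02,
       -9.36851006e-05,  1.57128216e-05]), 'ee_pos': array([0.18375154, 0.51812   , 0.23055136]), 'tcp_rot': array([-1.79918822e+02, -1.07199796e-04,  1.60472924e+02]), 'wrist_force': array([-0.03121655,  0.59817848, -0.91468179]), 'torque': array([-0.00034834,  0.03327005, -0.0496902 ]), 'grasp_force': 0.0, 'opening': 0.0855770008701283}
0.0187
top {'fx': 495.1688263105108, 'fy': 495.1688263105108, 'cx': 321.57177353247505, 'cy': 240.2115915442895, 'k1': -0.06629196258460902, 'T': array([[ 0.0187759 , -0.99580811,  0.08951917,  0.46898234],
       [-0.99942554, -0.02121966, -0.02642562,  0.02446856],
       [ 0.02821441, -0.08897158, -0.99563447,  1.1107471 ],
       [ 0.        ,  0.        ,  0.        ,  1.        ]])}
scene {'fx': 519.3440046302255, 'fy': 519.3440046302255, 'cx': 316.09282918938015, 'cy': 236.97974288311497, 'k1': -0.0823225433523408, 'T': array([[-0.5881012 ,  0.56371666, -0.57996595,  1.13814997],
       [ 0.8085996 ,  0.39435522, -0.43663561,  0.44722063],
       [-0.01742617, -0.72574616, -0.68774184,  0.78010246],
       [ 0.        ,  0.        ,  0.        ,  1.        ]])}
{'fx': 422.5935497784347, 'fy': 422.5935497784347, 'cx': 324.41327574384155, 'cy': 239.9594328620295, 'k1': -0.009126955496464504, 'tool_from_camera': array([[-3.12097609e-04, -9.61038597e-01, -2.76414034e-01,
         7.04281142e-02],
       [ 9.99999208e-01, -6.36928775e-04,  1.08538546e-03,
        -1.04573217e-03],
       [-1.21915337e-03, -2.76413476e-01,  9.61038034e-01,
        -1.42858323e-01],
       [ 0.00000000e+00,  0.00000000e+00,  0.00000000e+00,
         1.00000000e+00]])}
```

View pics/top0.png

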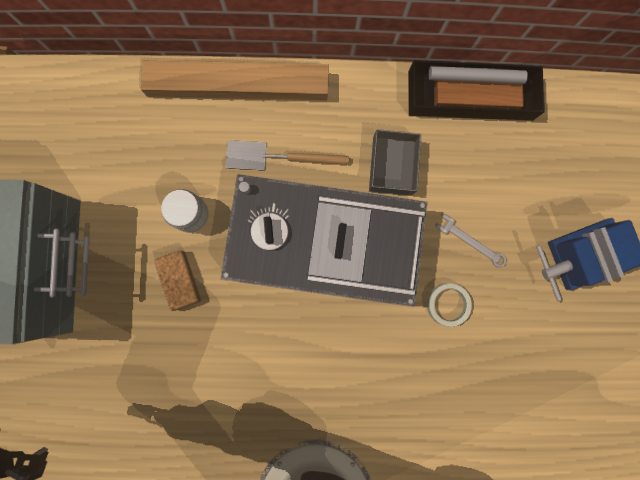

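View pics/scene0.png

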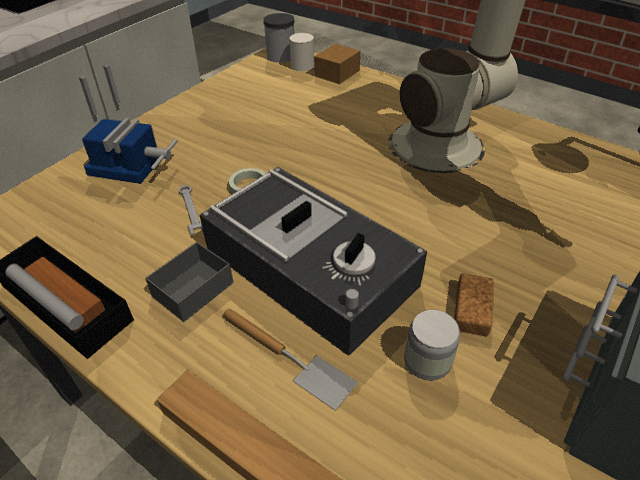

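Top view: deck corners are near (238,176), (426,203), (413,305) and (222,277). The dial is near (269,231), the hatch grip near (344,240), and the socket at (244,187).

```bash
cat > h.py <<'E'
import numpy as np,cv2
from scipy.optimize import least_squares
from workcell import sensors,camera,camera_params
def rays(p,uv):
    x=(np.array(uv,float)-[p["cx"],p["cy"]])/[p["fx"],p["fy"]]; s=x.copy()
    for _ in range(20): s=x/(1+p["k1"]*(s**2).sum(1,keepdims=True))
    return np.c_[s,np.ones(len(s))]
def world(p,uv,z,T=None):
    T=p["T"] if T is None else T
    d=rays(p,uv)@T[:3,:3].T
    return T[:3,3]+d*((z-T[2,3])/d[:,2])[:,None]
def proj(p,X,T=None):
    T=p["T"] if T is None else T
    c=(np.array(X)-T[:3,3])@T[:3,:3]; s=c[:,:2]/c[:,2:]
    s=s*(1+p["k1"]*(s**2).sum(1,keepdims=True))
    return s*[p["fx"],p["fy"]]+[p["cx"],p["cy"]]
def safe(v,L): # v=x,y,yaw ; L local pts
    c,s=np.cos(v[2]),np.sin(v[2]); L=np.array(L,float)
    return np.c_[v[0]+c*L[:,0]-s*L[:,1],v[1]+s*L[:,0]+c*L[:,1],L[:,2]]
COR=[[.11,.2,.1],[.11,-.2,.1],[-.11,-.2,.1],[-.11,.2,.1]]
E
python3 - <<'E'
from h import *
p=camera_params("top");q=camera_params("scene")
uv=np.array([(238,176),(426,203),(413,305),(222,277)])
uvs=np.array([(350,346),(203,213),(277,169),(425,252)])
f=lambda v:np.r_[(proj(p,safe(v,COR))-uv).ravel()]
r=least_squares(f,[.5,0,-.1]);v=r.x;print(v,r.fun.round(1))
f2=lambda v:(proj(q,safe(v,COR))-uvs).ravel()
r2=least_squares(f2,[.5,0,-.1]);print(r2.x,r2.fun.round(1))
print(safe(v,[[0,.115,.134]]))
a=np.radians(np.r_[-40:71:10]);
pts=COR+[[0,.115,.146],[.051,.115,.1]]+[[.051*np.cos(t),.115+.051*np.sin(t),.1] for t in a]
out=[]
for n,c,box in(("top",p,(215,165,220,150)),("scene",q,(195,160,240,190))):
    im=cv2.imread(f"pics/{n}0.png");x,y,w,h=box
    im=cv2.resize(im[y:y+h,x:x+w],None,fx=3,fy=3,interpolation=cv2.INTER_CUBIC)
    for P in proj(c,safe(v,pts)): cv2.circle(im,tuple(int(k) for k in (P-[x,y])*3+1),2,(0,0,255),-1)
    cv2.imwrite(f"pics/{n}1.png",im)
E
```

```text
[ 0.56105716 -0.00970275 -0.12334351] [-0.9 -2.5  1.5 -1.5  1.4  1.8 -1.9  2. ]
[ 0.57755742  0.00647384 -0.14491209] [ -1.7 -13.   -4.5   6.2   2.4   2.    4.1   8.7]
[[0.57520572 0.10442358 0.134     ]]
```

View pics/top1.png

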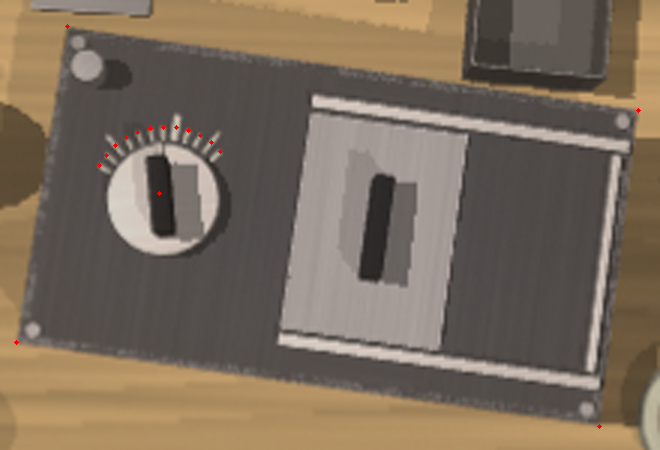

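The fit matches: the drawn ticks land on the real ones. The pointer is roughly 14 left, with the bar running from (157,157) to (167,236) in the crop. I'll move over the dial and look through the wrist camera.

```bash
python3 -m jog '[[[0.3,-0.3,0.1,0.5,1],[0.6,-0.6,0.1,1,1],[0.6,-0.6,0,1,1],[0.6,-0.6,0,1,1],[0.6,-0.6,0,1,1],[0.6,-0.6,0,0.5,1],[0.6,-0.6,0,0,1],[0.6,-0.6,0,0,1]]]'
python3 -m jog '[[[0.6,-0.6,0,0,1],[0.6,-0.6,0,0,1],[0.6,-0.6,0,0,1],[0.6,-0.6,0,0,1],[0.5,-0.6,0,0,1],[0.3,-0.5,0,0,1],[0,-0.4,0,0,1],[0,0,0,0,1]]]'
python3 - <<'E'
from h import *
from scipy.spatial.transform import Rotation as R
s=sensors.get_obs();print(s["q"].round(1),s["ee_pos"],s["tcp_rot"],s["time"])
im=camera("wrist");p=camera_params("wrist");cv2.imwrite("pics/w0.png",im)
T=np.eye(4);T[:3,:3]=R.from_euler("xyz",s["tcp_rot"],degrees=True).as_matrix();T[:3,3]=s["ee_pos"]
T=T@p["tool_from_camera"];np.save("T0.npy",T)
v=[.561057,-.009703,-.123344]
a=np.radians(np.r_[-40:71:10])
for P in proj(p,safe(v,[[0.026,.115,.146],[-.026,.115,.146]]+[[.051*np.cos(t),.115+.051*np.sin(t),.1] for t in a]),T): cv2.circle(im,tuple(int(k) for k in P),2,(0,0,255),-1)
cv2.imwrite("pics/w1.png",im)
E
```

```text
time: 0.9
ee_pos: [0.4097, 0.2919, 0.2411]
tcp_rot: [-180.0, -0.0, -174.5]
wrist_force: [0.5, 0.5, -0.2]
opening: 0.0856
grasp_force: 0.0
time: 1.7
ee_pos: [0.5691, 0.0961, 0.2406]
tcp_rot: [-180.0, -0.1, -174.7]
wrist_force: [0.1, 0.5, -0.2]
opening: 0.0855
grasp_force: 0.0
[ 9.6  9.1 15.7 96.6 -0.   4.3] [0.56907133 0.09614885 0.24061518] [-1.79970475e+02 -7.75423833e-02 -1.74689224e+02] 1.7
```

View pics/w1.png

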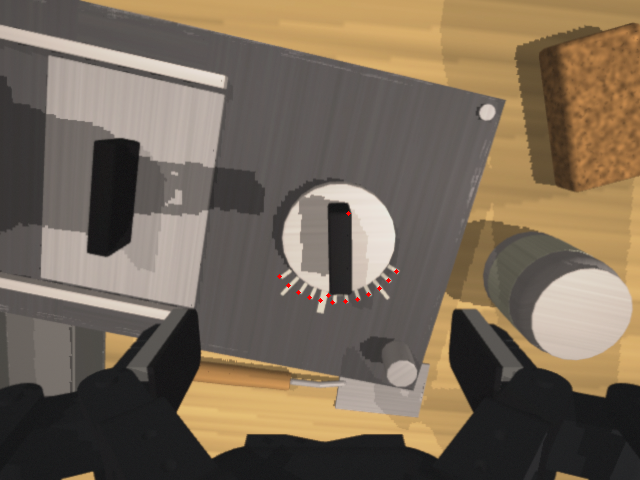

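Wrist view: disc centre is about (339,238) with a diameter of about 114 px, and the zero tick is near (321,308). The overlay is a few mm off, so I'll measure the disc in both cameras.

Run:
```python
from h import *
T=np.load("T0.npy");p=camera_params("wrist");t=camera_params("top")
ed=[(339,182),(282,238),(396,238),(299,198),(380,198),(385,272),(292,270)]
W=world(p,ed,.114,T)
f=lambda c:np.hypot(W[:,0]-c[0],W[:,1]-c[1])-.038
r=least_squares(f,[.57,.1]);print("wrist disc",r.x,(r.fun*1e3).round(1))
c3=lambda u:(np.array(u)-1)/3+[215,165]
W=world(t,c3([(106,198),(220,198),(163,143),(163,255),(122,160),(204,160),(122,237),(203,237)]),.114)
r2=least_squares(f,[.57,.1]);print("top disc",r2.x,(r2.fun*1e3).round(1))
# bar top, top camera
B=world(t,c3([(157,157),(167,238)]),.146);print("bar top cam",B,np.degrees(np.arctan2(*(B[0]-B[1])[1::-1])))
# bar left/right edges on dial in wrist image (foot-level bottom-end edge)
B=world(p,[(338,204),(348.,204)],.146,T);print("bar hi end wrist",B)
print("zero tick wrist",world(p,[(321,306)],.1,T),"safe corner",world(p,[(505,99)],.1,T),"top cam zero",world(t,c3([(177,126)]),.1))
print("hatch bar top cam",world(t,c3([(383,176),(369,280)]),.138),"corners",world(t,c3([(66,28),(635,109),(600,423),(20,343)]),.1))
im=cv2.imread("pics/w0.png")[170:320,260:410];cv2.imwrite("pics/w2.png",cv2.resize(im,None,fx=4,fy=4,interpolation=cv2.INTER_CUBIC))
```

```text
wrist disc [0.57459715 0.10589681] [ 0.3 -0.1 -0.3  0.3  0.2  0.8  0.3]
top disc [0.57540528 0.10469661] [ 0.3  0.4 -0.3  0.2  0.1 -0.  -0.3 -0.4]
bar top cam [[0.59913086 0.10674514 0.146     ]
 [0.54617351 0.09871729 0.146     ]] 8.619897998638175
bar hi end wrist [[0.54462503 0.10102635 0.146     ]
 [0.54409881 0.10671214 0.146     ]]
zero tick wrist [[0.62997389 0.09867438 0.1       ]] safe corner [[0.47583067 0.2027728  0.1       ]] top cam zero [[0.62708663 0.09759302 0.1       ]]
hatch bar top cam [[ 0.5908984  -0.04187255  0.138     ]
 [ 0.52196229 -0.03370465  0.138     ]] corners [[ 0.69378406  0.17613023  0.1       ]
 [ 0.64656293 -0.21923196  0.1       ]
 [ 0.42960857 -0.19521167  0.1       ]
 [ 0.47645506  0.1997447   0.1       ]]
```

View pics/w2.png

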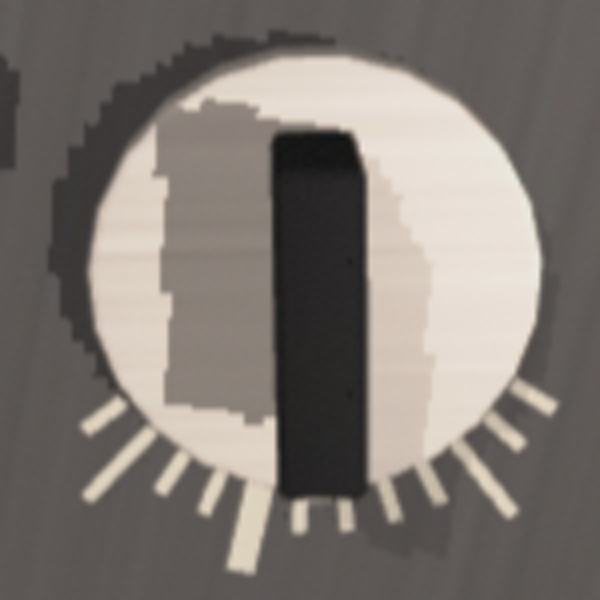

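Both cameras agree on the dial axis: (0.575, 0.1053). The safe's yaw is about −6.8°, and the bar is at about 6° world, so about 13 left. I'll align, go down to TCP z ≈ 0.121 and grip gently.

```bash
python3 -m jog '[[[0.12,0.18,0,0.2,1],[0,0,-0.3,0,1],[0,0,-0.4,0,1],[0,0,-0.5,0,1],[0,0,-0.5,0,1],[0,0,-0.4,0,1],[0,0,-0.2,0,1],[0,0,-0.08,0,1]]]'
python3 -m jog '[[[0,0,0,0,0.4],[0,0,0,0,0.3],[0,0,0,0,0],[0,0,0,0,0],[0,0,0,0,0],[0,0,0,0,0],[0,0,0,0,0],[0,0,0,0,0]]]' 30
cat > g.py <<'E'
import sys
from workcell import sensors
s=sensors.get_obs();y=s["tcp_rot"][2]%360
print("dial %.2f tz %.3f"%(y-173.2,s["torque"][2]),"F",s["wrist_force"].round(1),"T",s["torque"].round(3),"p",s["ee_pos"].round(4),"g",round(s["grasp_force"],1),round(s["opening"],4),"t",s["time"])
if len(sys.argv)>1 and abs(s["torque"][2])>float(sys.argv[1]): print("STOP");sys.exit(1)
E
python3 g.py
```

```text
time: 2.55
ee_pos: [0.5744, 0.1085, 0.1214]
tcp_rot: [180.0, -0.1, -173.4]
wrist_force: [0.0, -0.2, 0.5]
opening: 0.0855
grasp_force: 0.0
time: 3.35
ee_pos: [0.5752, 0.106, 0.123]
tcp_rot: [-179.9, 0.1, -173.6]
wrist_force: [0.0, -7.1, 3.3]
opening: 0.0136
grasp_force: 34.5
dial 13.21 tz 0.020 F [ 0.  -7.1  3.3] T [-1.222 -0.03   0.02 ] p [0.5752 0.106  0.123 ] g 34.5 0.0136 t 3.35
```

Gripped at 13.2 left, opening 13.6 mm, which matches the 14 mm bar. Turning right to about 31 right.

```bash
python3 -m jog '[[[0,-0.03,0,-0.3,0],[0,0,0,-0.6,0],[0,0,0,-0.8,0],[0,0,0,-0.8,0],[0,0,0,-0.8,0],[0,0,0,-0.8,0],[0,0,0,-0.8,0],[0,0,0,-0.8,0]]]' >/dev/null; python3 g.py
python3 -m jog '[[[0,0,0,-0.8,0],[0,0,0,-0.8,0],[0,0,0,-0.8,0],[0,0,0,-0.5,0],[0,0,0,-0.3,0],[0,0,0,0,0],[0,0,0,0,0]]]' >/dev/null; python3 g.py
python3 - <<'E'
from h import *
cv2.imwrite("pics/w3.png",camera("wrist")[160:480,160:540])
E
```

```text
dial -15.42 tz 0.151 F [0.2 0.4 2.2] T [ 0.094 -0.184  0.151] p [0.5753 0.106  0.123 ] g 34.5 0.0129 t 4.15
dial -31.19 tz -0.068 F [1.4 0.9 5.2] T [ 0.314 -0.34  -0.068] p [0.5753 0.1061 0.123 ] g 34.8 0.0133 t 4.85
```

View pics/w3.png

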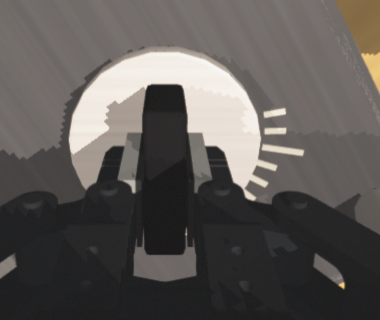

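The bar sits square in the fingers with the dial at about 31 right. Now left to 50.

```bash
python3 -m jog '[[[0,0,0,0.4,0],[0,0,0,0.8,0],[0,0,0,0.8,0],[0,0,0,0.8,0],[0,0,0,0.8,0],[0,0,0,0.8,0],[0,0,0,0.8,0],[0,0,0,0.8,0]]]' >/dev/null; python3 g.py
python3 -m jog '[[[0,0,0,0.8,0],[0,0,0,0.8,0],[0,0,0,0.8,0],[0,0,0,0.8,0],[0,0,0,0.8,0],[0,0,0,0.8,0],[0,0,0,0.8,0],[0,0,0,0.8,0]]]' >/dev/null; python3 g.py
python3 -m jog '[[[0,0,0,0.8,0],[0,0,0,0.8,0],[0,0,0,0.8,0],[0,0,0,0.6,0],[0,0,0,0.4,0],[0,0,0,0.2,0],[0,0,0,0,0],[0,0,0,0,0]]]' >/dev/null; python3 g.py
python3 - <<'E'
from h import *
cv2.imwrite("pics/w4.png",camera("wrist")[160:480,160:540])
E
```

```text
dial -1.02 tz -0.115 F [1.  0.3 5.6] T [ 0.234 -0.244 -0.115] p [0.5753 0.106  0.123 ] g 34.9 0.0131 t 5.7
dial 30.97 tz -0.162 F [ 1.4 -0.3  5.9] T [ 0.147 -0.136 -0.162] p [0.5752 0.1059 0.123 ] g 34.9 0.0134 t 6.5
dial 48.81 tz 0.001 F [ 0.5 -0.4  6.5] T [ 0.107 -0.121  0.001] p [0.5752 0.1058 0.123 ] g 34.9 0.0138 t 7.3
```

View pics/w4.png

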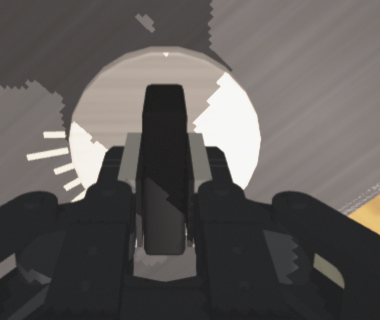

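Run:
```python
from h import *
from scipy.spatial.transform import Rotation as R
p=camera_params("wrist")
for pos,yaw,ticks in(([.5753,.1061,.123],173.2-31.19,[(264,149,302,153),(265,131,286,130),(264,114,285,111)]),([.5752,.1058,.123],173.2+48.81,[(27,157,67,151),(44,134,64,134),(54,172,74,165)])):
    T=np.eye(4);T[:3,:3]=R.from_euler("xyz",[180,0,yaw],degrees=True).as_matrix();T[:3,3]=pos
    T=T@p["tool_from_camera"]
    for a in ticks:
        W=world(p,np.array(a).reshape(2,2)+160,.1,T)
        m=W.mean(0)-[.5752,.106,0];d=(W[1]-W[0])[:2]
        print(np.degrees(np.arctan2(m[1],m[0])).round(1),np.hypot(*m[:2]).round(4),(np.degrees(np.arctan2(d[1],d[0]))%180).round(1))
```

```text
42.5 0.0516 45.4
53.2 0.047 54.9
63.2 0.0469 60.7
-37.2 0.0519 141.2
-47.5 0.0472 132.0
-27.3 0.0471 152.7
```

Ticks confirm it: zero is at −7.2°, so the dial is at about 49.2 left. Now slowly right with a torque guard after every degree.

```bash
python3 -m jog '[[[0,0,0,-0.2,0],[0,0,0,-0.3,0],[0,0,0,-0.3,0],[0,0,0,-0.3,0],[0,0,0,-0.2,0],[0,0,0,-0.1,0],[0,0,0,-0.1,0],[0,0,0,-0.05,0]]]' >/dev/null; python3 g.py 0.23 &&
python3 -m jog '[[[0,0,0,-0.05,0],[0,0,0,-0.05,0],[0,0,0,-0.05,0],[0,0,0,-0.05,0]]]' >/dev/null && python3 g.py 0.23 &&
python3 -m jog '[[[0,0,0,-0.05,0],[0,0,0,-0.05,0],[0,0,0,-0.05,0],[0,0,0,-0.05,0]]]' >/dev/null && python3 g.py 0.23 &&
python3 -m jog '[[[0,0,0,-0.05,0],[0,0,0,-0.05,0],[0,0,0,-0.05,0],[0,0,0,-0.05,0]]]' >/dev/null && python3 g.py 0.23 &&
python3 -m jog '[[[0,0,0,-0.05,0],[0,0,0,-0.05,0],[0,0,0,-0.05,0],[0,0,0,-0.05,0]]]' >/dev/null && python3 g.py 0.23
```

```text
dial 41.05 tz 0.071 F [ 0.6 -0.9  4.9] T [ 0.099 -0.171  0.071] p [0.5752 0.1058 0.123 ] g 34.9 0.0136 t 8.15
dial 40.06 tz 0.048 F [ 1.2 -0.7  5.9] T [ 0.086 -0.171  0.048] p [0.5752 0.1058 0.123 ] g 34.9 0.0131 t 8.55
dial 39.06 tz 0.058 F [ 1.3 -0.5  5.8] T [ 0.091 -0.141  0.058] p [0.5752 0.1059 0.123 ] g 34.9 0.0134 t 8.95
dial 38.06 tz 0.104 F [ 1.3 -0.8  5.4] T [ 0.094 -0.097  0.104] p [0.5752 0.1059 0.123 ] g 34.9 0.0131 t 9.35
dial 37.06 tz 0.108 F [ 1.2 -0.3  5.4] T [ 0.056 -0.173  0.108] p [0.5752 0.1059 0.123 ] g 34.9 0.0133 t 9.75
```

```bash
python3 -m jog '[[[0,0,0,-0.05,0],[0,0,0,-0.05,0],[0,0,0,-0.05,0],[0,0,0,-0.05,0]]]' >/dev/null && python3 g.py 0.2 &&
python3 -m jog '[[[0,0,0,-0.05,0],[0,0,0,-0.05,0],[0,0,0,-0.05,0],[0,0,0,-0.05,0]]]' >/dev/null && python3 g.py 0.2 &&
python3 -m jog '[[[0,0,0,-0.05,0],[0,0,0,-0.05,0],[0,0,0,-0.05,0],[0,0,0,-0.05,0]]]' >/dev/null && python3 g.py 0.2 &&
python3 -m jog '[[[0,0,0,-0.05,0],[0,0,0,-0.05,0],[0,0,0,-0.05,0],[0,0,0,-0.05,0]]]' >/dev/null && python3 g.py 0.2 &&
python3 -m jog '[[[0,0,0,-0.05,0],[0,0,0,-0.05,0],[0,0,0,-0.05,0],[0,0,0,-0.05,0]]]' >/dev/null && python3 g.py 0.2 &&
python3 -m jog '[[[0,0,0,-0.05,0],[0,0,0,-0.05,0],[0,0,0,-0.05,0],[0,0,0,-0.05,0]]]' >/dev/null && python3 g.py 0.2 &&
python3 -m jog '[[[0,0,0,-0.05,0],[0,0,0,-0.05,0],[0,0,0,-0.05,0],[0,0,0,-0.05,0]]]' >/dev/null && python3 g.py 0.2 &&
python3 -m jog '[[[0,0,0,-0.05,0],[0,0,0,-0.05,0],[0,0,0,-0.05,0],[0,0,0,-0.05,0]]]' >/dev/null && python3 g.py 0.2 &&
python3 -m jog '[[[0,0,0,-0.05,0],[0,0,0,-0.05,0],[0,0,0,-0.05,0],[0,0,0,-0.05,0]]]' >/dev/null && python3 g.py 0.2 &&
python3 -m jog '[[[0,0,0,-0.05,0],[0,0,0,-0.05,0],[0,0,0,-0.05,0],[0,0,0,-0.05,0]]]' >/dev/null && python3 g.py 0.2
```

```text
dial 36.06 tz 0.047 F [1.9 0.1 6.7] T [ 0.113 -0.141  0.047] p [0.5752 0.1058 0.123 ] g 34.9 0.0132 t 10.15
dial 35.06 tz 0.134 F [ 1.4 -0.2  6.2] T [ 0.104 -0.115  0.134] p [0.5752 0.1059 0.123 ] g 34.9 0.0135 t 10.55
dial 34.06 tz 0.100 F [ 1.8 -0.7  5.9] T [ 0.066 -0.153  0.1  ] p [0.5752 0.1058 0.123 ] g 34.9 0.0133 t 10.95
dial 33.06 tz 0.119 F [ 1.6 -0.1  6.6] T [ 0.089 -0.111  0.119] p [0.5752 0.1059 0.123 ] g 34.9 0.0133 t 11.35
dial 32.06 tz 0.085 F [ 1.2 -0.1  6.1] T [ 0.092 -0.167  0.085] p [0.5752 0.1059 0.123 ] g 34.9 0.0134 t 11.75
dial 31.06 tz 0.085 F [ 0.5 -1.1  6. ] T [ 0.155 -0.16   0.085] p [0.5752 0.1059 0.123 ] g 34.9 0.0134 t 12.15
dial 30.06 tz 0.131 F [ 1.3 -0.1  6.6] T [ 0.082 -0.151  0.131] p [0.5752 0.1059 0.123 ] g 34.9 0.0131 t 12.55
dial 29.06 tz 0.053 F [1.  1.2 6.4] T [ 0.133 -0.129  0.053] p [0.5752 0.1059 0.123 ] g 34.9 0.0136 t 12.95
dial 28.06 tz 0.124 F [ 1.2 -0.2  6.2] T [ 0.196 -0.151  0.124] p [0.5752 0.1059 0.123 ] g 34.9 0.0138 t 13.35
dial 27.06 tz 0.119 F [ 1.7 -0.4  5.9] T [ 0.091 -0.178  0.119] p [0.5752 0.1059 0.123 ] g 34.9 0.0136 t 13.75
```

```bash
python3 -m jog '[[[0,0,0,-0.05,0],[0,0,0,-0.05,0],[0,0,0,-0.05,0],[0,0,0,-0.05,0]]]' >/dev/null && python3 g.py 0.2 &&
python3 -m jog '[[[0,0,0,-0.05,0],[0,0,0,-0.05,0],[0,0,0,-0.05,0],[0,0,0,-0.05,0]]]' >/dev/null && python3 g.py 0.2 &&
python3 -m jog '[[[0,0,0,-0.05,0],[0,0,0,-0.05,0],[0,0,0,-0.05,0],[0,0,0,-0.05,0]]]' >/dev/null && python3 g.py 0.2 &&
python3 -m jog '[[[0,0,0,-0.05,0],[0,0,0,-0.05,0],[0,0,0,-0.05,0],[0,0,0,-0.05,0]]]' >/dev/null && python3 g.py 0.2 &&
python3 -m jog '[[[0,0,0,-0.05,0],[0,0,0,-0.05,0],[0,0,0,-0.05,0],[0,0,0,-0.05,0]]]' >/dev/null && python3 g.py 0.2 &&
python3 -m jog '[[[0,0,0,-0.05,0],[0,0,0,-0.05,0],[0,0,0,-0.05,0],[0,0,0,-0.05,0]]]' >/dev/null && python3 g.py 0.2 &&
python3 -m jog '[[[0,0,0,-0.05,0],[0,0,0,-0.05,0],[0,0,0,-0.05,0],[0,0,0,-0.05,0]]]' >/dev/null && python3 g.py 0.2 &&
python3 -m jog '[[[0,0,0,-0.05,0],[0,0,0,-0.05,0],[0,0,0,-0.05,0],[0,0,0,-0.05,0]]]' >/dev/null && python3 g.py 0.2 &&
python3 -m jog '[[[0,0,0,-0.05,0],[0,0,0,-0.05,0],[0,0,0,-0.05,0],[0,0,0,-0.05,0]]]' >/dev/null && python3 g.py 0.2 &&
python3 -m jog '[[[0,0,0,-0.05,0],[0,0,0,-0.05,0],[0,0,0,-0.05,0],[0,0,0,-0.05,0]]]' >/dev/null && python3 g.py 0.2
```

```text
dial 26.06 tz 0.059 F [ 2.1 -0.5  5.8] T [ 0.098 -0.127  0.059] p [0.5752 0.1059 0.123 ] g 34.9 0.0133 t 14.15
dial 25.06 tz 0.067 F [1.6 0.1 6. ] T [ 0.126 -0.189  0.067] p [0.5752 0.1059 0.123 ] g 34.9 0.0134 t 14.55
dial 24.06 tz 0.097 F [1.2 0.7 6.3] T [ 0.128 -0.169  0.097] p [0.5752 0.1059 0.123 ] g 34.9 0.0139 t 14.95
dial 23.06 tz 0.101 F [1.4 0.2 5.4] T [ 0.202 -0.21   0.101] p [0.5752 0.1059 0.123 ] g 34.9 0.0135 t 15.35
dial 22.06 tz 0.082 F [ 0.8 -0.8  4.4] T [ 0.199 -0.187  0.082] p [0.5752 0.1059 0.123 ] g 34.9 0.0132 t 15.75
dial 21.06 tz 0.113 F [0.7 0.2 5.8] T [ 0.132 -0.217  0.113] p [0.5752 0.1059 0.123 ] g 34.9 0.0134 t 16.15
dial 20.06 tz 0.096 F [1.1 0.5 5.2] T [ 0.166 -0.215  0.096] p [0.5752 0.1059 0.123 ] g 34.9 0.0132 t 16.55
dial 19.06 tz 0.075 F [ 0.7 -1.2  6.3] T [ 0.18  -0.194  0.075] p [0.5752 0.1059 0.123 ] g 34.9 0.0135 t 16.95
dial 18.06 tz 0.034 F [ 1.4 -0.1  6. ] T [ 0.184 -0.104  0.034] p [0.5752 0.1059 0.123 ] g 34.9 0.0131 t 17.35
dial 17.06 tz 0.062 F [1.1 0.7 5.4] T [ 0.165 -0.197  0.062] p [0.5752 0.1059 0.123 ] g 34.9 0.0134 t 17.75
```

```bash
python3 -m jog '[[[0,0,0,-0.05,0],[0,0,0,-0.05,0],[0,0,0,-0.05,0],[0,0,0,-0.05,0]]]' >/dev/null && python3 g.py 0.2 &&
python3 -m jog '[[[0,0,0,-0.05,0],[0,0,0,-0.05,0],[0,0,0,-0.05,0],[0,0,0,-0.05,0]]]' >/dev/null && python3 g.py 0.2 &&
python3 -m jog '[[[0,0,0,-0.05,0],[0,0,0,-0.05,0],[0,0,0,-0.05,0],[0,0,0,-0.05,0]]]' >/dev/null && python3 g.py 0.2 &&
python3 -m jog '[[[0,0,0,-0.05,0],[0,0,0,-0.05,0],[0,0,0,-0.05,0],[0,0,0,-0.05,0]]]' >/dev/null && python3 g.py 0.2 &&
python3 -m jog '[[[0,0,0,-0.05,0],[0,0,0,-0.05,0],[0,0,0,-0.05,0],[0,0,0,-0.05,0]]]' >/dev/null && python3 g.py 0.2 &&
python3 -m jog '[[[0,0,0,-0.05,0],[0,0,0,-0.05,0],[0,0,0,-0.05,0],[0,0,0,-0.05,0]]]' >/dev/null && python3 g.py 0.2 &&
python3 -m jog '[[[0,0,0,-0.05,0],[0,0,0,-0.05,0],[0,0,0,-0.05,0],[0,0,0,-0.05,0]]]' >/dev/null && python3 g.py 0.2 &&
python3 -m jog '[[[0,0,0,-0.05,0],[0,0,0,-0.05,0],[0,0,0,-0.05,0],[0,0,0,-0.05,0]]]' >/dev/null && python3 g.py 0.2 &&
python3 -m jog '[[[0,0,0,-0.05,0],[0,0,0,-0.05,0],[0,0,0,-0.05,0],[0,0,0,-0.05,0]]]' >/dev/null && python3 g.py 0.2 &&
python3 -m jog '[[[0,0,0,-0.05,0],[0,0,0,-0.05,0],[0,0,0,-0.05,0],[0,0,0,-0.05,0]]]' >/dev/null && python3 g.py 0.2
```

```text
dial 16.06 tz 0.044 F [ 0.8 -1.3  5.4] T [ 0.237 -0.193  0.044] p [0.5752 0.1059 0.123 ] g 34.9 0.0131 t 18.15
dial 15.06 tz 0.105 F [1.1 0.2 5.7] T [ 0.155 -0.17   0.105] p [0.5752 0.1059 0.123 ] g 34.9 0.0135 t 18.55
dial 14.06 tz 0.087 F [0.5 0.4 6.4] T [ 0.136 -0.217  0.087] p [0.5752 0.1059 0.123 ] g 34.9 0.0134 t 18.95
dial 13.06 tz 0.147 F [1.4 0.3 5.7] T [ 0.165 -0.16   0.147] p [0.5752 0.1059 0.123 ] g 34.9 0.0134 t 19.35
dial 12.06 tz 0.120 F [1.4 0.2 6.2] T [ 0.174 -0.239  0.12 ] p [0.5752 0.1059 0.123 ] g 34.9 0.0133 t 19.75
dial 11.06 tz 0.056 F [1.2 0.  6.5] T [ 0.179 -0.233  0.056] p [0.5752 0.1059 0.123 ] g 34.9 0.0136 t 20.15
dial 10.05 tz 0.026 F [-0.1  0.3  6.4] T [ 0.222 -0.216  0.026] p [0.5752 0.106  0.123 ] g 34.9 0.0134 t 20.55
dial 9.06 tz 0.115 F [1.4 0.2 6.3] T [ 0.144 -0.216  0.115] p [0.5752 0.106  0.123 ] g 34.9 0.0133 t 20.95
dial 8.06 tz 0.068 F [1.8 0.6 5.7] T [ 0.197 -0.174  0.068] p [0.5752 0.106  0.123 ] g 34.9 0.0136 t 21.35
dial 7.06 tz 0.060 F [1.1 0.2 6.2] T [ 0.223 -0.202  0.06 ] p [0.5752 0.106  0.123 ] g 34.9 0.0134 t 21.75
```

```bash
python3 -m jog '[[[0,0,0,-0.05,0],[0,0,0,-0.05,0],[0,0,0,-0.05,0],[0,0,0,-0.05,0]]]' >/dev/null && python3 g.py 0.2 &&
python3 -m jog '[[[0,0,0,-0.05,0],[0,0,0,-0.05,0],[0,0,0,-0.05,0],[0,0,0,-0.05,0]]]' >/dev/null && python3 g.py 0.2 &&
python3 -m jog '[[[0,0,0,-0.05,0],[0,0,0,-0.05,0],[0,0,0,-0.05,0],[0,0,0,-0.05,0]]]' >/dev/null && python3 g.py 0.2 &&
python3 -m jog '[[[0,0,0,-0.05,0],[0,0,0,-0.05,0],[0,0,0,-0.05,0],[0,0,0,-0.05,0]]]' >/dev/null && python3 g.py 0.2 &&
python3 -m jog '[[[0,0,0,-0.05,0],[0,0,0,-0.05,0],[0,0,0,-0.05,0],[0,0,0,-0.05,0]]]' >/dev/null && python3 g.py 0.2 &&
python3 -m jog '[[[0,0,0,-0.05,0],[0,0,0,-0.05,0],[0,0,0,-0.05,0],[0,0,0,-0.05,0]]]' >/dev/null && python3 g.py 0.2 &&
python3 -m jog '[[[0,0,0,-0.05,0],[0,0,0,-0.05,0],[0,0,0,-0.05,0],[0,0,0,-0.05,0]]]' >/dev/null && python3 g.py 0.2 &&
python3 -m jog '[[[0,0,0,-0.05,0],[0,0,0,-0.05,0],[0,0,0,-0.05,0],[0,0,0,-0.05,0]]]' >/dev/null && python3 g.py 0.2
```

```text
dial 6.07 tz 0.186 F [1.3 0.2 5.8] T [ 0.218 -0.171  0.186] p [0.5752 0.106  0.123 ] g 34.9 0.013 t 22.15
dial 5.08 tz 0.299 F [1.7 0.1 5.6] T [ 0.187 -0.232  0.299] p [0.5752 0.106  0.123 ] g 35.0 0.0134 t 22.55
STOP
```

Torque rose to 0.19 and then 0.30 N m within two degrees, about the 0.14 N m per degree of the catch spring, so the catch is holding the dial. I'll back off 3° into the play, let go, rise and look.

```bash
python3 -m jog '[[[0,0,0,0.15,0],[0,0,0,0.15,0],[0,0,0,0.15,0],[0,0,0,0.1,0],[0,0,0,0.05,0],[0,0,0,0,0],[0,0,0,0,0]]]' >/dev/null; python3 g.py
python3 -m jog '[[[0,0,0,0,0.3],[0,0,0,0,0.6],[0,0,0,0,1],[0,0,0,0,1],[0,0,0,0,1],[0,0,0.2,0,1],[0,0,0.4,0,1],[0,0,0.5,0,1]]]'
python3 -m jog '[[[0,0,0.5,0,1],[0,0,0.5,0,1],[0,0,0.3,0,1],[0,-0.5,0,-0.3,1],[0,-0.5,0,-0.8,1],[0,-0.5,0,-0.8,1],[0,0,0,0,1],[0,0,0,0,1]]]'
python3 - <<'E'
from h import *
from scipy.spatial.transform import Rotation as R
s=sensors.get_obs();print(s["q"].round(1),s["ee_pos"],s["tcp_rot"],s["time"])
im=camera("wrist");p=camera_params("wrist");cv2.imwrite("pics/w5.png",im)
T=np.eye(4);T[:3,:3]=R.from_euler("xyz",s["tcp_rot"],degrees=True).as_matrix();T[:3,3]=s["ee_pos"]
np.save("T1.npy",T@p["tool_from_camera"])
E
```

```text
dial 8.06 tz 0.014 F [1.3 1.  5.9] T [ 0.184 -0.219  0.014] p [0.5752 0.106  0.123 ] g 34.9 0.0135 t 23.25
time: 24.05
ee_pos: [0.5744, 0.1058, 0.1778]
tcp_rot: [-180.0, -0.1, -178.8]
wrist_force: [-0.0, 1.0, -0.4]
opening: 0.0853
grasp_force: 0.0
time: 24.85
ee_pos: [0.5749, 0.0306, 0.2429]
tcp_rot: [180.0, 0.0, 171.7]
wrist_force: [-0.8, -0.2, -0.3]
opening: 0.0852
grasp_force: 0.0
[ 3.   8.8 15.6 96.7  0.  11.3] [0.57487331 0.03059712 0.24292652] [1.79982846e+02 3.39035362e-02 1.71711135e+02] 24.85
```

View pics/w5.png

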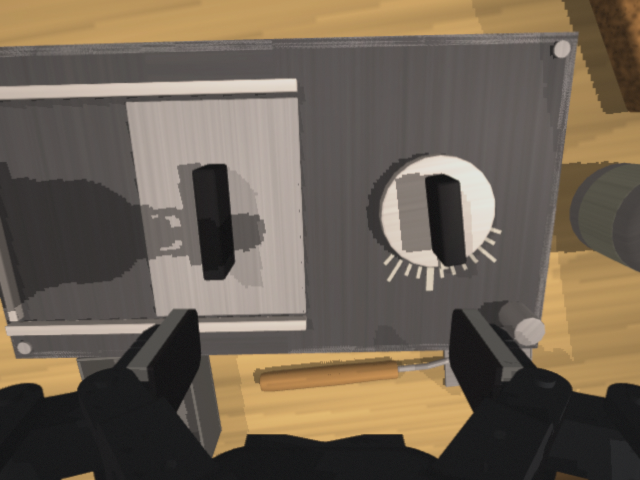

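Wrist view: the dial is free, with its pointer about 8–10 left. The hatch grip's top is near (210,222), still shut. Computing its position.

Run:
```python
from h import *
T=np.load("T1.npy");p=camera_params("wrist")
print(world(p,[(210,222)],.138,T),world(p,[(127,101),(298,98),(305,315)],.104,T))
v=[.5606,-.0088,-.123]; print(safe(v,[[0,.115,.13]]))
```

```text
[[ 0.55438777 -0.03679855  0.138     ]] [[ 0.47619833 -0.08231328  0.104     ]
 [ 0.49026206  0.02543094  0.104     ]
 [ 0.63972925  0.00615638  0.104     ]]
[[0.57470936 0.10533118 0.13      ]]
```

```bash
python3 -m jog '[[[-0.18,-0.6,0,0.2,1],[-0.18,-0.6,0,0,1],[0,-0.17,0,0,1],[0,0,-0.5,0,1],[0,0,-0.5,0,1],[0,0,-0.5,0,1],[0,0,-0.5,0,1],[0,0,-0.35,0,1]]]'
python3 -m jog '[[[0,0,-0.17,0,1],[0,0,0,0,0.4],[0,0,0,0,0.2],[0,0,0,0,0],[0,0,0,0,0],[0,0,0,0,0],[0,0,0,0,0],[0,0,0,0,0]]]' 40
python3 g.py
```

```text
time: 25.7
ee_pos: [0.5566, -0.0364, 0.1231]
tcp_rot: [180.0, -0.1, 172.8]
wrist_force: [0.1, 0.6, 0.3]
opening: 0.0853
grasp_force: 0.0
time: 26.5
ee_pos: [0.5571, -0.0379, 0.1171]
tcp_rot: [-180.0, 0.1, 172.7]
wrist_force: [-0.3, -1.7, 6.2]
opening: 0.0131
grasp_force: 42.1
dial -0.48 tz 0.156 F [-0.3 -1.7  6.2] T [-0.387  0.178  0.156] p [ 0.5571 -0.0379  0.1171] g 42.1 0.0131 t 26.5
```

Gripped at the predicted place. I'll slide it a little first and check the force.

```bash
python3 -m jog '[[[-0.006,-0.05,0,0,0],[-0.006,-0.05,0,0,0],[-0.012,-0.1,0,0,0],[-0.012,-0.1,0,0,0],[0,0,0,0,0]]]' >/dev/null; python3 g.py
```

```text
dial -0.49 tz 0.154 F [-1.6 -1.3  6.2] T [-0.282  0.214  0.154] p [ 0.5553 -0.053   0.117 ] g 42.1 0.013 t 27.0
```

It moved 15 mm freely, so it's unlocked. About 75 mm left.

```bash
python3 -m jog '[[[-0.025,-0.2,0,0,0],[-0.025,-0.2,0,0,0],[-0.025,-0.2,0,0,0],[-0.025,-0.2,0,0,0],[-0.025,-0.2,0,0,0],[-0.025,-0.2,0,0,0],[-0.012,-0.1,0,0,0],[-0.012,-0.1,0,0,0]]]' >/dev/null; python3 g.py
python3 -m jog '[[[-0.006,-0.05,0,0,0],[-0.004,-0.03,0,0,0],[0,0,0,0,0],[0,0,0,0,0]]]' >/dev/null; python3 g.py
```

```text
dial -0.46 tz 0.145 F [-1.1  1.5  6.5] T [0.418 0.001 0.145] p [ 0.5468 -0.1226  0.1171] g 42.0 0.0128 t 27.8
dial -0.47 tz 0.163 F [-0.1 -0.1  5.7] T [-0.036  0.063  0.163] p [ 0.5463 -0.1267  0.1171] g 42.0 0.0133 t 28.2
```

Travel is 89.5 mm. Letting go, rising and checking.

```bash
python3 -m jog '[[[0,0,0,0,0.3],[0,0,0,0,0.6],[0,0,0,0,1],[0,0,0,0,1],[0,0,0,0,1],[0,0,0.2,0,1],[0,0,0.4,0,1],[0,0,0.5,0,1]]]' >/dev/null
python3 -m jog '[[[0,0,0.5,0,1],[0,0,0.5,0,1],[0,0,0.3,0,1],[-0.5,0,0.2,0,1],[-0.8,0,0.2,0,1],[-0.8,0,0,0,1],[-0.5,0,0,0,1],[0,0,0,0,1]]]'
python3 - <<'E'
from h import *
cv2.imwrite("pics/top2.png",camera("top"))
E
```

```text
time: 29.8
ee_pos: [0.4137, -0.1266, 0.2583]
tcp_rot: [-180.0, 0.1, 172.7]
wrist_force: [1.3, -0.1, 1.0]
opening: 0.0855
grasp_force: 0.0
```

View pics/top2.png

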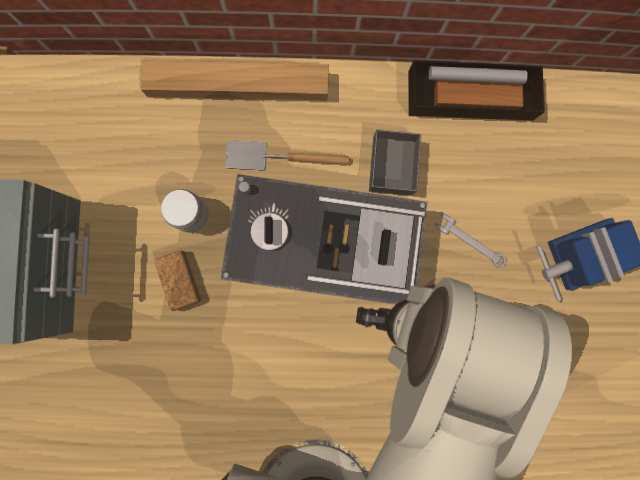

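The hatch is fully open with its plate against the end stop at (418,250) and the keys showing at (338,238). The other things are where they were; the tape is hidden under the arm, which stayed above 0.11 m and never went near it.

```bash
python3 -c "
from workcell import ticket
print(ticket.job_done())"
```

```text
the job is handed in; nothing more can be done
None
```

The key safe is open and the job is handed in: the catch dropped, I felt it hold the dial at about 6 left without forcing it, the hatch slid about 89 mm to its stop, and the arm is clear; nothing else appeared moved in the last picture, though the arm hid the tape, and no verdict was returned.

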